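# Screw the green filter onto the lamp head

### The job

Fit the green filter to the upright LED lamp head: take it out of its white stand, lay it flat on the blue mat with its open thread side down and let go, then take it by the rim from above and set it level on the thread of the lamp head. It will not start forward: turn it backward (anticlockwise from above) until it drops a clear step into the thread, then forward (clockwise) until it sits fully home on the shoulder of the head; let it go there, and leave the things around where they are.

Things in the scene. Friction and masses are not known exactly. Their poses are not given: they have to be found in the camera images.
- filter: Loose black knurled ring, 62 mm outside diameter, 20 mm high, about 90 g, closed at one end by a 3 mm green glass, open at the other, the thread side. Origin: centre of the open rim; z runs along the ring's axis from open rim to glass (z = 20 mm), so z is up when it lies thread side down. At the start it stands on edge in the stand, z level along the stand's +x, its axis 44 mm above the worktop.
- filter_mid (a point): Centre of the filter ring, on its axis 10 mm from the open rim; axes as the filter. Inside, the bore is 54 mm wide and 17 mm deep; at the open rim three brass lugs, 120 degrees apart, reach in to 21.3 mm from the axis (4.2 mm wide, 2.5 mm high, flush with the rim): they are its thread.
- lamp_head: Fixed upright LED lamp head, shining up: dark round foot 92 mm wide, black fins 58 mm wide, aluminium collar 58 mm wide with its flat top, the shoulder, 70 mm above the worktop, then the thread. Origin: on the axis at the worktop, z up. The turned position of the thread differs each time, does not follow this pose and is not reported: it must be felt.
- thread_face (a point): On the lamp head's axis, 82 mm above the worktop, z up: height of the flat fronts of its three thread ribs. Core 40 mm wide, its conical tip 4 mm above this point; ribs 51.6 mm wide, 1.2 mm clear of the filter's bore. The filter set down level stops with its rim here, or rarely, and then often askew, up to 3 mm higher on the three narrow stops: lift it, turn it a little and set it down anew.
- thread_start (a point): On the axis 76.5 mm above the worktop: where the filter's rim is after the drop. From the thread face clockwise turning is blocked by the stops; anticlockwise, after 0 to 120 degrees, all lugs reach 27 degree wide gaps, where the turn ends at the stops and the filter can sink 5.5 mm to here if level (press lightly or let go). Not sunk: go on. Askew: level it.
- shoulder (a point): On the axis 70 mm above the worktop, z up: flat shoulder of the lamp head. Right-hand thread, 18 mm per turn: from the thread start the filter screws down 125 to 142 degrees clockwise until its rim lies on this shoulder, where it is home and soon binds. It stays where it is left if the grip is opened on the way.
- stand: Fixed white plastic stand: base 50 x 76 mm, 8 mm high, two cheeks (36 mm wide across y, up to 30 mm high) and a shallow V cradle between them. Origin: centre of the underside, z up. The filter stands over the origin, its axis along x, glass towards +x (away from the robot). It lifts straight up; left and right of it (y) the fingers have room down to 8 mm above the worktop.
- mat: Fixed blue mat, 130 x 130 mm, 2 mm thick. Origin: centre of its underside, on the worktop, z up.
- timer: White kitchen-style timer 64 x 64 x 19 mm, lying flat; bystander. Origin: centre of its underside.
- vial_1: Small vial with blue cap, 31 mm wide, 60 mm high; bystander. Origin: centre of its underside.
- vial_2: Small vial with white cap, 31 mm wide, 60 mm high; bystander. Origin: centre of its underside.
- marker_2: Black marker pen, 137 mm long, lying; bystander. Origin: centre of its underside.
- petri_dish: Clear petri dish, 59 mm wide, 14 mm high; bystander. Origin: centre of its underside.
- small_jar: White plastic jar, 55 mm wide, 69 mm high; bystander. Origin: centre of its underside.
There are look-alikes about, which are no part of the job. Leave any brown look-alike of the filter alone.

How it is judged (in metres and radians):
On the way, in this order (a step that is already met when the one before it is completed fails the run):
1. the filter lies flat on the mat, thread side down, released (angle between filter's own z axis and vertical below 0.1 rad and horizontal distance between filter and mat below 0.055 m and height (world z) of filter below 0.005 m and contact force between filter and the fingers below 0.1 N and linear speed of filter below 0.02 m/s), for 0.2 s.
2. the filter has dropped into the thread (angle between filter's own z axis and vertical below 0.08 rad and horizontal distance between filter and lamp_head below 0.004 m and z of filter in the frame of lamp_head between 0.0715 and 0.0785 m), for 0.1 s.
At the end, for the whole second after the job is handed in: The filter is screwed home on the lamp head: its thread-side rim within 1.2 mm of the shoulder, level within 0.05 rad, within 3 mm of the head's axis, at rest and released (z of filter in the frame of lamp_head below 0.0712 m and angle between filter's own z axis and vertical below 0.05 rad and horizontal distance between filter and lamp_head below 0.003 m and contact force between filter and the fingers below 0.1 N and linear speed of filter below 0.01 m/s); the robot touches nothing.
It fails at once if a bystander (timer, vial, marker, petri dish or jar) is moved by more than 30 mm (distance of any of timer, vial_1, vial_2, marker_2, petri_dish, small_jar from where it was at the start of the episode above 0.03 m).
It also fails if it takes over 72 s, if anything falls off the work surface, if the arm or the gripper's body presses on something with over 40 N, if the wrist force passes 120 N, or if a joint passes its speed limit or range.

### The arm

A 6-joint arm with a two-finger parallel gripper is mounted at the origin on a cart in front of the work surface, level with it; the furniture and walls round the work are solid. World frame = base frame: x ahead of the robot, y to its left, z up, the work surface at z = 0. Lengths are in mm, angles in rad, forces in N, time in s.
With the tool pointing down it reaches from about 300 to 875 mm from the base axis. Payload 6.4 kg.
Tool frame: the origin (TCP) lies midway between the tips of the shut fingers; the grasp point (between the pads) lies 19 mm behind it; z points along the fingers, y is the line along which they close (so a half turn about z gives the same grasp; the last joint's range is limited). The gripper opens to 88 mm and grips with 3 to 60 N. Pads are 18 mm wide; open, the fingers measure 123 mm over their backs; the gripper's body (75 mm by 187 mm) begins 45 mm behind the grasp point.
Start: joints at [-1.31, 0.181, 1.607, -0, 1.354, -0.206], TCP at [258.785, -513.489, 238.714] pointing down, gripper open.
Joint ranges: [-2.99, 2.99], [-0.89, 2.07], [0.3, 2.58], [-1.14, 4.28], [0, 2.63], [-3.12, 3.12]. Speed limits (rad/s): [2.57, 2.57, 3.01, 3.14, 3.14, 3.14].

### API

Orientations are given as [roll, pitch, yaw] about the fixed x, y, z axes, in that order (R = Rz(yaw) Ry(pitch) Rx(roll)).
In Python, from rig import read_state, read_camera, camera_info, close_job gives the robot as it stands. The module is installed in compiled form; this text tells all that it offers.
- The arm moves only by the tool drive_tool, never from a script. Its argument "deltas" is a list of rows, each an object with "jaw": the opening, from -1 (shut) to 1 (fully open), so that 0 is half open; "travel": the shift along the world's x, y, z in mm, a list of three; "delta_rot": the turn, a rotation vector about the world's x, y, z in rad, a list of three. A call has 1 to 5 rows; each row is the pose to reach, as a shift and turn from the pose commanded when the call began; what a row does not reach only later rows make up. A row lasts 1/12 s, in which the tool goes at most 41.7 mm and 7.16 degrees, less where a joint would pass 70% of its speed; a pose out of reach is approached as far as the arm can. A call with a gripper value outside its range is refused whole. The fingers move at their own pace and stop on an object; "grip_force" is the grip in N (left out, the last holds). Time passes only in rows, so rows that repeat a pose let the fingers close. It gives the time, the measured TCP pose, the force, the opening and the grip force at its end, in the units of the state.
- read_state(): the state, without advancing time (a new reading comes with each control period).
- read_camera(name): name is "side" or "top" or "wrist"; returns the picture (384x512x3 uint8, red, green, blue); there is no depth.
- camera_info(name): a dict with "fovy" (degrees; the focal length in pixels is half the picture's height over the tangent of half this angle, whatever the lens; pixels are square), "cx", "cy" (the principal point, pixels), "origin" and "rotation" of the camera in the world; the wrist camera has in their place "hand_eye" (4x4, takes a point from camera to tool coordinates, whose origin is the TCP and whose axes are the flange's). Camera axes: x right, y down, z forward; pixel columns grow to the right and rows downward; lengths in mm; the calibration is good to about 2 mm. A picture is of the moment at which its call begins: read the wrist's pose just before it. camera_info takes no time and is no camera call.
- close_job(): hands the job in; it is judged then, once.
The state is a dict: "t": time; "joint_positions": joint angles; "joint_velocities": joint speeds; "effort": joint torques, N m; "eef_pos": TCP position; "tool_rot": TCP orientation; "ft_force": force on the tool from outside, world axes, zero at the start; "ft_torque": the same for the moment, N m; "gripper_width": finger opening in mm; "finger_force": force on a finger pad.
Only numpy, scipy, OpenCV 4.12 (cv2) and the standard library are available. Lean on these libraries where they do the work, as an engineer would, in place of code of your own. Each camera call takes 0.05 s, during which the arm holds its last target. There are 200 camera calls.

## Working session

There is one attempt and no reset: what is moved stays moved. The work goes in short steps, Python scripts to look and compute and a tool call to move; the robot and the scene stay as the last step left them, time stands still between calls to the robot, and variables do not carry over. Pictures are saved under pics/ and viewed, at most 10 in all, crops included, and the job is handed in when it is done.

Besides the shell and the picture viewer there is one more tool, called after "Emit:" as a command line: name --argument value ..., lists and objects as JSON in quotes. drive_tool: Moves the arm, as the interface text tells. Its arguments: {"type":"object","properties":{"deltas":{"type":"array"},"grip_force":{"type":"number"}},"required":["deltas"]}

```bash
mkdir -p pics
python3 - <<'E'
from rig import *
import cv2,numpy as np
for n in("side","top"):
    im=read_camera(n); cv2.imwrite(f"pics/{n}0.png",im[:,:,::-1]); print(n,camera_info(n))
print(camera_info("wrist")); print(read_state())
a=cv2.imread("pics/side0.png");b=cv2.imread("pics/top0.png")
E
```

```text
side {'fovy': 52.69864184800609, 'cx': 260.39824776121947, 'cy': 195.9730575709368, 'origin': array([ 53.09456845, 644.73223014, 696.81931606]), 'rotation': array([-2.21360889e+00, -6.14566952e-04, -2.55366680e+00])}
top {'fovy': 44.50956656846809, 'cx': 254.82441643996523, 'cy': 192.34955502688, 'origin': array([ 411.63703839,  -55.13068498, 1645.11592819]), 'rotation': array([-3.07579778,  0.01601491, -1.56247422])}
{'fovy': 70.3713684632913, 'cx': 255.78849044176218, 'cy': 191.88592013965356, 'hand_eye': array([[ 9.36949667e-04, -9.53601170e-01, -3.01071306e-01,
         7.75617717e+01],
       [ 9.99999466e-01,  1.02441234e-03, -1.32631826e-04,
         2.93513051e-01],
       [ 4.34899025e-04, -3.01071021e-01,  9.53601621e-01,
        -1.45617530e+02],
       [ 0.00000000e+00,  0.00000000e+00,  0.00000000e+00,
         1.00000000e+00]])}
{'t': 0.1, 'joint_positions': array([-1.31029352e+00,  1.81431854e-01,  1.60789693e+00,  2.69305480e-05,
        1.35382453e+00, -2.06255831e-01]), 'joint_velocities': array([ 1.26264694e-03, -6.22981184e-04, -2.74194636e-03,  1.24871503e-03,
        2.32914684e-03,  9.53111516e-06]), 'effort': array([ 5.84495756e-04, -4.34813833e+01, -3.42696941e+01,  7.03757722e-02,
        3.39950121e-02, -4.18751370e-05]), 'eef_pos': array([ 258.66537798, -512.99377007,  237.92521968]), 'tool_rot': array([-3.14007045e+00, -3.45351847e-04,  4.66752554e-01]), 'ft_force': array([ 0.62682892, -0.77518543, -0.81166813]), 'ft_torque': array([ 0.00044637,  0.03472711, -0.04595493]), 'finger_force': 0.0, 'gripper_width': 87.72487687561228}
```

View pics/top0.png

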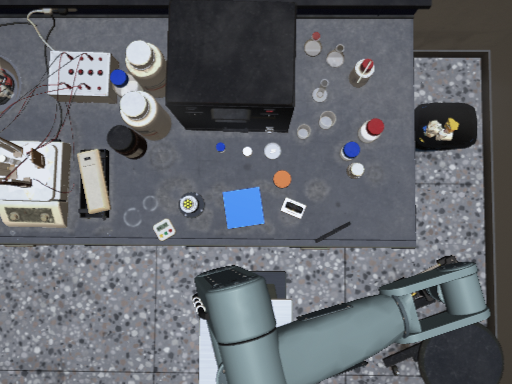

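View pics/side0.png

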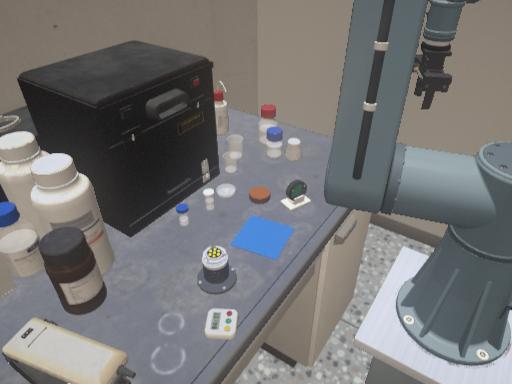

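Top view: lamp head at (190,204), mat (243,208), stand with the black/green filter (293,208). The filter candidates are the green/black ring in the white stand and the brown ring at (282,179). The one in the stand fits. In the side view it shows green glass at (297,187), and the brown one is at (260,195).

```bash
cat > h.py <<'E'
from rig import *
import cv2,numpy as np
from scipy.spatial.transform import Rotation as Ro
def cam(n,st=None):
    i=camera_info(n); f=192/np.tan(np.radians(i["fovy"])/2)
    if n=="wrist":
        st=st or read_state(); T=np.eye(4); T[:3,:3]=Ro.from_euler("xyz",st["tool_rot"]).as_matrix(); T[:3,3]=st["eef_pos"]
        T=T@i["hand_eye"]; R,o=T[:3,:3],T[:3,3]
    else: R,o=Ro.from_euler("xyz",i["rotation"]).as_matrix(),np.array(i["origin"])
    return f,i["cx"],i["cy"],R,o
def ray(c,uv,z):
    f,cx,cy,R,o=c; d=R@np.array([(uv[0]-cx)/f,(uv[1]-cy)/f,1.]); return (o+d*(z-o[2])/d[2]).round(1)
def proj(c,p):
    f,cx,cy,R,o=c; q=R.T@(np.array(p)-o); return (q[:2]/q[2]*f+[cx,cy]).round(1)
def tri(c1,a,c2,b):
    ds=[];os=[]
    for c,uv in((c1,a),(c2,b)):
        f,cx,cy,R,o=c; d=R@np.array([(uv[0]-cx)/f,(uv[1]-cy)/f,1.]); ds.append(d/np.linalg.norm(d)); os.append(o)
    A=sum(np.eye(3)-np.outer(d,d) for d in ds); B=sum((np.eye(3)-np.outer(d,d))@o for d,o in zip(ds,os))
    return np.linalg.solve(A,B).round(1)
E
python3 - <<'E'
from h import *
t=cam("top");s=cam("side")
print("lamp",ray(t,(190,204),82),"tri",tri(t,(190,204),s,(215,252)))
im=cv2.imread("pics/top0.png");hsv=cv2.cvtColor(im,cv2.COLOR_BGR2HSV)
m=cv2.inRange(hsv,(100,150,120),(120,255,255));m[:180]=0
c=max(cv2.findContours(m,0,2)[0],key=cv2.contourArea);r=cv2.minAreaRect(c);print("mat",r,ray(t,r[0],2),[ray(t,p,2) for p in cv2.boxPoints(r)])
print("stand",ray(t,(293,208),8),"filt",tri(t,(293,208),s,(297,188)),"brown",ray(t,(282,179),20),"timer",ray(t,(164,229),19))
a=cv2.resize(im[185:235,265:325],None,fx=6,fy=6,interpolation=2)
b=cv2.resize(cv2.imread("pics/side0.png")[165:220,240:325],None,fx=6,fy=6,interpolation=2)
a=cv2.resize(a,(int(a.shape[1]*330/300),330));o=np.hstack([a[:,:280+100],b[:,:420]]);cv2.imwrite("pics/crop1.png",o)
E
```

```text
lamp [473.9 187.   82. ] tri [475.5 188.3  81.4]
mat ((243.11997985839844, 207.33999633789062), (36.91097640991211, 36.62813186645508), 81.8698959350586) [466.8  12.7   2. ] [array([521.3,  86.1,   2. ]), array([540.5, -41.1,   2. ]), array([412.5, -60.4,   2. ]), array([393.4,  66.2,   2. ])]
stand [ 465.6 -161.5    8. ] filt [ 463.7 -158.8   54. ] brown [ 565.7 -122.3   20. ] timer [389.  285.6  19. ]
```

View pics/crop1.png

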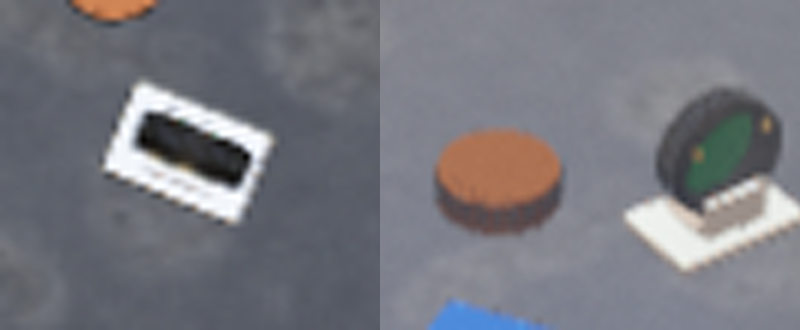

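Confirmed: in the crop the ring in the white stand has green glass, brass lugs and an open side facing the robot. The brown one is the look-alike. Next I measure the stand's yaw.

Run:
```python
from h import *
t=cam("top");im=cv2.imread("pics/top0.png")
m=cv2.inRange(im,(150,150,150),(255,255,255));k=np.zeros_like(m);k[190:228,272:315]=255;m&=k
p=cv2.findNonZero(m);r=cv2.minAreaRect(p);q=[ray(t,x,8) for x in cv2.boxPoints(r)];print(r,ray(t,r[0],8),q)
for i in range(4):
    d=q[(i+1)%4]-q[i];print(np.linalg.norm(d).round(1),np.degrees(np.arctan2(d[1],d[0])).round(1))
```

```text
((292.99114990234375, 207.62130737304688), (22.307695388793945, 14.38461685180664), 22.61986541748047) [ 466.9 -161.5    8. ] [array([ 458.4, -116. ,    8. ]), array([ 504.9, -135.1,    8. ]), array([ 475.5, -206.9,    8. ]), array([ 429.1, -187.8,    8. ])]
50.3 -22.3
77.6 -112.3
50.2 157.6
77.5 67.8
```

Emit:
drive_tool --deltas '[{"jaw": 1,"travel": [40,0,0],"delta_rot": [0,0,-0.12]},{"jaw": 1,"travel": [80,10,0],"delta_rot": [0,0,-0.24]},{"jaw": 1,"travel": [110,36,0],"delta_rot": [0,0,-0.36]},{"jaw": 1,"travel": [135,70,0],"delta_rot": [0,0,-0.48]},{"jaw": 1,"travel": [155,105,0],"delta_rot": [0,0,-0.6]}]'

```text
t: 0.52
eef_pos: [413.1, -410.8, 237.9]
tool_rot: [-3.141, 0.0, -0.135]
ft_force: [0.7, 1.0, -0.6]
gripper_width: 88.1
finger_force: 0.0
```

Emit:
drive_tool --deltas '[{"jaw": 1,"travel": [12,40,0],"delta_rot": [0,0,-0.12]},{"jaw": 1,"travel": [24,80,0],"delta_rot": [0,0,-0.24]},{"jaw": 1,"travel": [36,119,0],"delta_rot": [0,0,-0.255]},{"jaw": 1,"travel": [48,158,0],"delta_rot": [0,0,-0.255]},{"jaw": 1,"travel": [53,198,0],"delta_rot": [0,0,-0.255]}]'

```text
t: 0.93
eef_pos: [465.4, -211.9, 238.4]
tool_rot: [-3.141, -0.0, -0.383]
ft_force: [0.3, 0.6, 1.2]
gripper_width: 88.0
finger_force: 0.0
```

Emit:
drive_tool --deltas '[{"jaw": 1,"travel": [0,40,0],"delta_rot": [0,0,0]},{"jaw": 1,"travel": [0,50,0],"delta_rot": [0,0,0]},{"jaw": 1,"travel": [0,50,0],"delta_rot": [0,0,0]}]'

```text
t: 1.18
eef_pos: [464.7, -161.2, 238.5]
tool_rot: [-3.141, 0.001, -0.379]
ft_force: [-0.4, 0.1, -0.1]
gripper_width: 88.0
finger_force: 0.0
```

Run:
```python
from h import *
st=read_state();c=cam("wrist",st);im=read_camera("wrist")[:,:,::-1].copy()
print(st["eef_pos"],st["tool_rot"],proj(c,(467,-161.5,44)),proj(c,(467,-161.5,8)))
cv2.imwrite("pics/w1.png",im)
```

```text
[ 464.69373503 -161.22236408  238.52719273] [-3.14120076e+00  5.80916220e-04 -3.79192853e-01] [255. 168.] [255.  162.4]
```

View pics/w1.png

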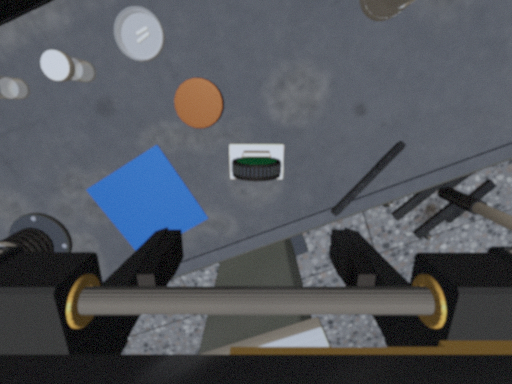

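The wrist view shows the filter at (256,168) in its stand, matching the predicted (255,168), with the stand edges aligned to the tool. I tilt 30° leaning away and descend.

Emit:
drive_tool --deltas '[{"jaw": 1,"travel": [10,-4,-25],"delta_rot": [0.039,0.096,0]},{"jaw": 1,"travel": [20,-8,-50],"delta_rot": [0.079,0.193,0]},{"jaw": 1,"travel": [30,-12,-75],"delta_rot": [0.118,0.289,0]},{"jaw": 1,"travel": [40,-16,-98],"delta_rot": [0.158,0.386,0]},{"jaw": 1,"travel": [46,-18,-108],"delta_rot": [0.197,0.482,0]}]'

```text
t: 1.65
eef_pos: [510.4, -184.2, 127.4]
tool_rot: [-3.139, 0.528, -0.385]
ft_force: [0.2, 0.5, -1.1]
gripper_width: 88.3
finger_force: 0.0
```

Emit:
drive_tool --deltas '[{"jaw": 1,"travel": [-10,4,-20],"delta_rot": [0,0,0]},{"jaw": 1,"travel": [-20,8,-40],"delta_rot": [0,0,0]},{"jaw": 1,"travel": [-30,12,-60],"delta_rot": [0,0,0]},{"jaw": 1,"travel": [-40,17,-80],"delta_rot": [0,0,0]},{"jaw": 1,"travel": [-47,19,-94],"delta_rot": [0,0,0]}]'

```text
t: 2.07
eef_pos: [462.0, -164.1, 33.9]
tool_rot: [-3.138, 0.524, -0.385]
ft_force: [-0.7, -0.4, 0.3]
gripper_width: 88.4
finger_force: 0.0
```

Emit:
drive_tool --deltas '[{"jaw": 1,"travel": [0.5,4.5,1.5],"delta_rot": [0,0,0]},{"jaw": 1,"travel": [0.5,4.5,1.5],"delta_rot": [0,0,0]}]'

```text
t: 2.23
eef_pos: [463.8, -159.1, 37.6]
tool_rot: [-3.138, 0.523, -0.384]
ft_force: [0.4, -0.3, 0.3]
gripper_width: 88.3
finger_force: 0.0
```

Emit:
drive_tool --deltas '[{"jaw": 0.3,"travel": [0,0,0],"delta_rot": [0,0,0]},{"jaw": 0.3,"travel": [0,0,0],"delta_rot": [0,0,0]},{"jaw": 0.3,"travel": [0,0,0],"delta_rot": [0,0,0]},{"jaw": 0.3,"travel": [0,0,0],"delta_rot": [0,0,0]},{"jaw": 0.3,"travel": [0,0,0],"delta_rot": [0,0,0]}]' --grip_force 15

```text
t: 2.65
eef_pos: [465.0, -159.4, 39.3]
tool_rot: [-3.14, 0.519, -0.383]
ft_force: [-0.6, -2.4, 3.4]
gripper_width: 61.8
finger_force: 15.0
```

Emit:
drive_tool --deltas '[{"jaw": 0.3,"travel": [0,0,25],"delta_rot": [0,0,0]},{"jaw": 0.3,"travel": [0,0,55],"delta_rot": [0,0,0]},{"jaw": 0.3,"travel": [0,0,85],"delta_rot": [0,0,0]},{"jaw": 0.3,"travel": [0,20,95],"delta_rot": [-0.045,-0.11,0]},{"jaw": 0.3,"travel": [0,40,95],"delta_rot": [-0.09,-0.22,0]}]'

```text
t: 3.07
eef_pos: [467.5, -120.0, 135.6]
tool_rot: [-3.14, 0.272, -0.385]
ft_force: [-0.0, 0.4, -1.3]
gripper_width: 61.8
finger_force: 15.0
```

Emit:
drive_tool --deltas '[{"jaw": 0.3,"travel": [0,20,0],"delta_rot": [-0.045,-0.11,0]},{"jaw": 0.3,"travel": [0,40,0],"delta_rot": [-0.09,-0.22,0]},{"jaw": 0.3,"travel": [0,60,0],"delta_rot": [-0.135,-0.33,0]},{"jaw": 0.3,"travel": [0,80,0],"delta_rot": [-0.18,-0.44,0]},{"jaw": 0.3,"travel": [0,100,0],"delta_rot": [-0.225,-0.55,0]}]'

```text
t: 3.48
eef_pos: [464.7, -17.5, 134.4]
tool_rot: [-3.141, -0.319, -0.384]
ft_force: [0.2, 0.0, -0.8]
gripper_width: 62.0
finger_force: 15.0
```

Emit:
drive_tool --deltas '[{"jaw": 0.3,"travel": [2,10,0],"delta_rot": [-0.045,-0.11,0]},{"jaw": 0.3,"travel": [4,20,0],"delta_rot": [-0.09,-0.22,0]},{"jaw": 0.3,"travel": [5,30,0],"delta_rot": [-0.135,-0.33,0]},{"jaw": 0.3,"travel": [5,31,0],"delta_rot": [-0.18,-0.44,0]},{"jaw": 0.3,"travel": [5,31,0],"delta_rot": [-0.2,-0.49,0]}]'

```text
t: 3.9
eef_pos: [467.4, 2.9, 133.3]
tool_rot: [3.109, -0.723, -0.385]
ft_force: [0.5, -0.7, -0.3]
gripper_width: 62.1
finger_force: 15.0
```

Run:
```python
from h import *
st=read_state();print(st["t"],st["eef_pos"],st["tool_rot"],st["gripper_width"],st["joint_positions"])
im=read_camera("side")[:,:,::-1];cv2.imwrite("pics/s2.png",cv2.resize(im[100:300,180:380],None,fx=3,fy=3))
```

```text
3.9 [467.40221684   2.89303646 133.33052474] [ 3.10903385 -0.72303844 -0.38541977] 62.119261689760705 [-0.10197631 -0.21346696  2.4216896  -0.75492332  0.32099708  2.51606433]
```

View pics/s2.png

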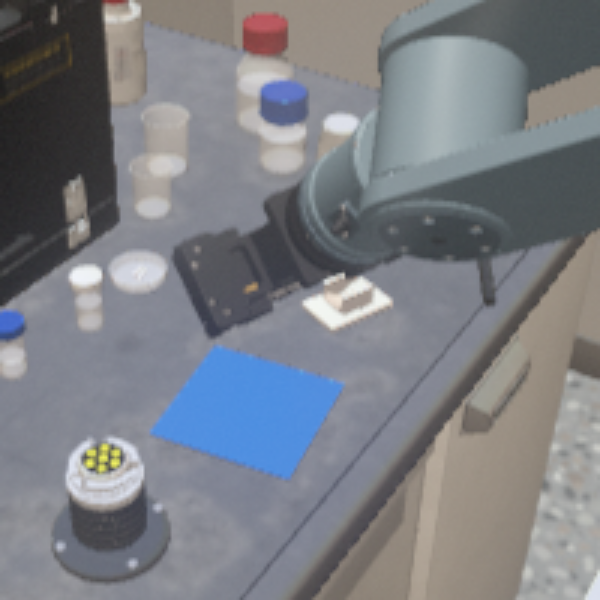

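The side view shows the filter held dark and tilted above the mat, with the stand empty at (345,300 in the crop). The wrist is near singular, so I yaw to line up with the arm and move slightly outward before lowering.

Emit:
drive_tool --deltas '[{"jaw": 0.3,"travel": [5,2,0],"delta_rot": [0,0,0.09]},{"jaw": 0.3,"travel": [10,4,0],"delta_rot": [0,0,0.18]},{"jaw": 0.3,"travel": [15,6,0],"delta_rot": [0,0,0.27]},{"jaw": 0.3,"travel": [18,8,0],"delta_rot": [0,0,0.36]},{"jaw": 0.3,"travel": [18,8,0],"delta_rot": [0,0,0.38]}]'

```text
t: 4.37
eef_pos: [477.4, 9.4, 129.1]
tool_rot: [3.115, -0.69, -0.195]
ft_force: [-0.5, -0.3, -0.3]
gripper_width: 62.1
finger_force: 15.0
```

Run:
```python
from h import *
st=read_state();print(st["t"],st["eef_pos"],st["tool_rot"],st["gripper_width"],st["joint_positions"])
```

```text
4.3667 [477.43268814   9.36395679 129.09299212] [ 3.11492568 -0.69038355 -0.19451286] 62.09988258412778 [-0.22461048 -0.23575362  2.43142536 -0.02968639  0.25524864  1.57631688]
```

Emit:
drive_tool --deltas '[{"jaw": 0.3,"travel": [0,0,-15],"delta_rot": [0,0,0]},{"jaw": 0.3,"travel": [0,0,-35],"delta_rot": [0,0,0]},{"jaw": 0.3,"travel": [0,0,-55],"delta_rot": [0,0,0]},{"jaw": 0.3,"travel": [0,0,-75],"delta_rot": [0,0,0]},{"jaw": 0.3,"travel": [0,0,-80],"delta_rot": [0,0,0]}]'

```text
t: 4.78
eef_pos: [473.9, 7.3, 52.8]
tool_rot: [3.117, -0.672, -0.197]
ft_force: [-1.5, 0.4, -0.6]
gripper_width: 62.4
finger_force: 15.0
```

Run:
```python
from h import *
st=read_state();print(st["t"],st["eef_pos"],st["tool_rot"],st["gripper_width"],st["joint_positions"],st["ft_force"])
```

```text
4.7833 [473.85559125   7.28818317  52.77411463] [ 3.11702725 -0.67163082 -0.19736152] 62.44501730253122 [-0.23509055  0.02326314  2.44275722 -0.29451374  0.00372305  1.83577625] [-1.50762188  0.35043038 -0.58964399]
```

Emit:
drive_tool --deltas '[{"jaw": 0.3,"travel": [10,2,0],"delta_rot": [0,0,0]},{"jaw": 0.3,"travel": [20,4,-5],"delta_rot": [0,0,0]},{"jaw": 0.3,"travel": [28,5,-15],"delta_rot": [0,0,0]},{"jaw": 0.3,"travel": [30,5,-23],"delta_rot": [0,0,0]},{"jaw": 0.3,"travel": [30,5,-28],"delta_rot": [0,0,0]}]'

```text
t: 5.2
eef_pos: [509.4, 7.7, 44.6]
tool_rot: [3.128, -0.662, -0.197]
ft_force: [-0.4, 0.3, 0.0]
gripper_width: 61.8
finger_force: 15.0
```

Run:
```python
from h import *
st=read_state();print(st["t"],st["eef_pos"],st["tool_rot"],st["gripper_width"],st["joint_positions"],st["ft_force"])
```

```text
5.2 [509.3508424    7.71963867  44.59499883] [ 3.12821846 -0.66203148 -0.19732331] 61.77082383987581 [-2.17656798e-01  1.24819614e-01  2.35304158e+00 -5.03546246e-01
  1.81044679e-03  2.05830436e+00] [-0.3924844   0.34076699  0.00338934]
```

Emit:
drive_tool --deltas '[{"jaw": 0.3,"travel": [-3,0,0],"delta_rot": [0.012,0.06,0]},{"jaw": 0.3,"travel": [-6,0,0],"delta_rot": [0.025,0.12,0]},{"jaw": 0.3,"travel": [-10,0,-6],"delta_rot": [0.025,0.12,0]},{"jaw": 0.3,"travel": [-10,0,-12],"delta_rot": [0.025,0.12,0]},{"jaw": 0.3,"travel": [-10,0,-12],"delta_rot": [0.025,0.12,0]}]'

```text
t: 5.62
eef_pos: [498.0, 8.0, 31.5]
tool_rot: [3.13, -0.539, -0.199]
ft_force: [-0.4, -0.4, 0.2]
gripper_width: 62.2
finger_force: 15.0
```

Run:
```python
from h import *
st=read_state();print(st["t"],st["eef_pos"],st["tool_rot"],st["gripper_width"],st["joint_positions"],st["ft_force"])
```

```text
5.6167 [497.98184546   7.98666948  31.53085117] [ 3.12993597 -0.53884687 -0.19889851] 62.15539790315426 [-0.22331231  0.1335734   2.30897326  0.00547551  0.1600885   1.54443698] [-0.43248269 -0.38011537  0.23649675]
```

Emit:
drive_tool --deltas '[{"jaw": 0.3,"travel": [0,0,-3],"delta_rot": [0,0,0]},{"jaw": 0.3,"travel": [0,0,-6],"delta_rot": [0,0,0]},{"jaw": 0.3,"travel": [0,0,-8],"delta_rot": [0,0,0]},{"jaw": 0.3,"travel": [0,0,-9],"delta_rot": [0,0,0]}]'

```text
t: 5.95
eef_pos: [496.6, 8.4, 21.4]
tool_rot: [3.13, -0.536, -0.198]
ft_force: [0.2, -0.3, -1.7]
gripper_width: 62.1
finger_force: 15.0
```

Run:
```python
from h import *
st=read_state();print(st["t"],st["eef_pos"],st["tool_rot"],st["joint_positions"],st["ft_force"])
im=read_camera("side")[:,:,::-1];cv2.imwrite("pics/s3.png",cv2.resize(im[150:270,200:320],None,fx=4,fy=4,interpolation=2))
```

```text
5.95 [496.63947136   8.43623703  21.37979167] [ 3.12953806 -0.53558215 -0.19762798] [-0.22305152  0.1634514   2.30881406  0.00692007  0.1336265   1.54207502] [ 0.15134785 -0.34567983 -1.69780971]
```

View pics/s3.png

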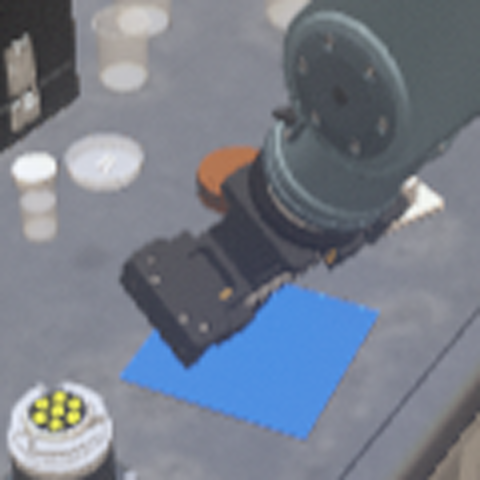

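The view is blocked by the gripper; the filter lies between it and the far half of the mat. I feel for contact and then open.

Emit:
drive_tool --deltas '[{"jaw": 0.3,"travel": [0,0,-1.5],"delta_rot": [0,0,0]},{"jaw": 0.3,"travel": [0,0,-3],"delta_rot": [0,0,0]}]'

```text
t: 6.17
eef_pos: [497.3, 8.3, 19.1]
tool_rot: [3.13, -0.537, -0.198]
ft_force: [-2.2, 0.7, 5.0]
gripper_width: 61.8
finger_force: 15.0
```

Emit:
drive_tool --deltas '[{"jaw": 0.3,"travel": [0,0,-1.5],"delta_rot": [0,0,0]},{"jaw": 0.3,"travel": [0,0,-3],"delta_rot": [0,0,0]}]'

```text
t: 6.33
eef_pos: [497.6, 8.3, 16.4]
tool_rot: [3.13, -0.538, -0.198]
ft_force: [-2.6, 0.2, 5.0]
gripper_width: 61.7
finger_force: 15.0
```

Emit:
drive_tool --deltas '[{"jaw": 0.3,"travel": [0,0,-2],"delta_rot": [0,0,0]},{"jaw": 0.3,"travel": [0,0,-4],"delta_rot": [0,0,0]}]'

```text
t: 6.5
eef_pos: [497.7, 8.2, 12.4]
tool_rot: [3.13, -0.538, -0.198]
ft_force: [-2.6, 0.2, 4.1]
gripper_width: 62.1
finger_force: 15.0
```

Emit:
drive_tool --deltas '[{"jaw": 1,"travel": [0,0,0],"delta_rot": [0,0,0]},{"jaw": 1,"travel": [0,0,0],"delta_rot": [0,0,0]},{"jaw": 1,"travel": [0,0,0],"delta_rot": [0,0,0]},{"jaw": 1,"travel": [0,0,0],"delta_rot": [0,0,0]},{"jaw": 1,"travel": [0,0,0],"delta_rot": [0,0,0]}]'

```text
t: 6.92
eef_pos: [497.2, 8.3, 12.1]
tool_rot: [3.13, -0.536, -0.198]
ft_force: [-1.0, -0.8, 0.1]
gripper_width: 88.1
finger_force: 0.0
```

Emit:
drive_tool --deltas '[{"jaw": 1,"travel": [-10,2,15],"delta_rot": [0,0,0]},{"jaw": 1,"travel": [-20,4,30],"delta_rot": [0,0,0]},{"jaw": 1,"travel": [-35,6,60],"delta_rot": [0.02,0.1,0]},{"jaw": 1,"travel": [-35,6,95],"delta_rot": [0.04,0.2,0]},{"jaw": 1,"travel": [-35,6,130],"delta_rot": [0.06,0.3,0]}]'

```text
t: 7.33
eef_pos: [462.1, 14.6, 116.4]
tool_rot: [3.13, -0.289, -0.197]
ft_force: [1.0, -0.3, -1.4]
gripper_width: 88.2
finger_force: 0.0
```

Emit:
drive_tool --deltas '[{"jaw": 1,"travel": [0,0,30],"delta_rot": [0.02,0.1,0]},{"jaw": 1,"travel": [0,0,60],"delta_rot": [0.04,0.2,0]},{"jaw": 1,"travel": [0,0,75],"delta_rot": [0.046,0.228,0]},{"jaw": 1,"travel": [0,0,75],"delta_rot": [0.046,0.228,0]}]'

```text
t: 7.67
eef_pos: [468.7, 12.9, 195.9]
tool_rot: [3.13, -0.07, -0.198]
ft_force: [0.3, -0.5, 0.8]
gripper_width: 88.1
finger_force: 0.0
```

Run:
```python
from h import *
st=read_state();c=cam("wrist",st);im=read_camera("wrist")[:,:,::-1].copy()
print(st["t"],st["eef_pos"],st["tool_rot"],proj(c,(497,8,22)))
cv2.imwrite("pics/w4.png",im)
```

```text
7.6667 [468.72440233  12.93320484 195.85994573] [ 3.13023024 -0.07029051 -0.19787424] [253.1 159.9]
```

View pics/w4.png

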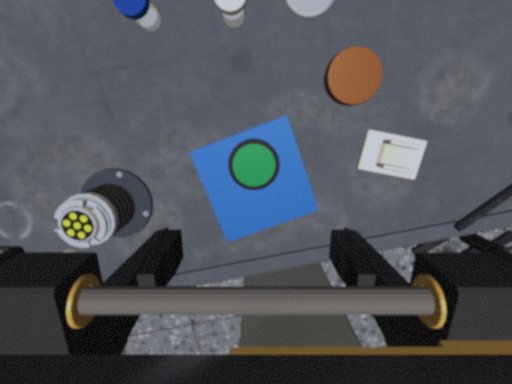

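The wrist view shows the filter flat on the mat, green glass up, at (254,164). The lamp head is at (85,220) and the brown look-alike at (355,75).

Run:
```python
from h import *
st=read_state();c=cam("wrist",st);im=cv2.imread("pics/w4.png")
h=cv2.cvtColor(im,cv2.COLOR_BGR2HSV);m=cv2.inRange(h,(50,120,60),(85,255,255));k=max(cv2.findContours(m,0,2)[0],key=cv2.contourArea);e=cv2.fitEllipse(k);print(e,ray(c,e[0],22))
m=cv2.inRange(h,(22,150,120),(35,255,255));m[:,150:]=0;p=cv2.findNonZero(m);e=cv2.minEnclosingCircle(p);print("lamp",e,ray(c,e[0],84))
R=Ro.from_euler("xyz",st["tool_rot"]);T=Ro.from_euler("xyz",[np.pi,0,-0.198]);print((T*R.inv()).as_rotvec().round(4))
```

```text
((253.54620361328125, 164.81434631347656), (42.640037536621094, 42.88249969482422), 83.29842376708984) [488.9   9.3  22. ]
lamp ((71.0, 266.5), 53.64942169189453) [430.8 215.3  84. ]
[0.0243 0.0639 0.0001]
```

Emit:
drive_tool --deltas '[{"jaw": 1,"travel": [7,-1,-30],"delta_rot": [0.012,0.032,0]},{"jaw": 1,"travel": [14,-2.5,-60],"delta_rot": [0.024,0.064,0]},{"jaw": 1,"travel": [20,-3.6,-90],"delta_rot": [0.024,0.064,0]},{"jaw": 1,"travel": [20,-3.6,-120],"delta_rot": [0.024,0.064,0]},{"jaw": 1,"travel": [20,-3.6,-120],"delta_rot": [0.024,0.064,0]}]'

```text
t: 8.13
eef_pos: [478.1, 11.7, 63.8]
tool_rot: [-3.141, 0.018, -0.198]
ft_force: [-1.5, 0.4, -0.5]
gripper_width: 88.2
finger_force: 0.0
```

Run:
```python
from h import *
st=read_state();c=cam("wrist",st);im=read_camera("wrist")[:,:,::-1].copy()
h=cv2.cvtColor(im,cv2.COLOR_BGR2HSV);m=cv2.inRange(h,(50,120,40),(85,255,255));k=max(cv2.findContours(m,0,2)[0],key=cv2.contourArea);e=cv2.fitEllipse(k);print(e,ray(c,e[0],22))
R=Ro.from_euler("xyz",st["tool_rot"]);T=Ro.from_euler("xyz",[np.pi,0,-0.198]);print(st["eef_pos"],(T*R.inv()).as_rotvec().round(4))
```

```text
((255.6502685546875, 196.85183715820312), (66.93811798095703, 70.88838195800781), 91.98722076416016) [491.9   8.5  22. ]
[478.0630867   11.72239522  63.79833453] [-0.0037 -0.0177  0.0002]
```

Emit:
drive_tool --deltas '[{"jaw": 1,"travel": [7,-1.5,0],"delta_rot": [-0.004,-0.018,0]},{"jaw": 1,"travel": [13.5,-3,-10],"delta_rot": [-0.004,-0.018,0]},{"jaw": 1,"travel": [13.5,-3,-25],"delta_rot": [-0.004,-0.018,0]},{"jaw": 1,"travel": [13.5,-3,-35],"delta_rot": [-0.004,-0.018,0]},{"jaw": 1,"travel": [13.5,-3,-35],"delta_rot": [-0.004,-0.018,0]}]'

```text
t: 8.6
eef_pos: [497.6, 7.5, 35.8]
tool_rot: [3.141, -0.013, -0.198]
ft_force: [0.6, 0.3, -0.6]
gripper_width: 87.6
finger_force: 0.0
```

Run:
```python
from h import *
st=read_state();R=Ro.from_euler("xyz",st["tool_rot"]);T=Ro.from_euler("xyz",[np.pi,0,-0.198]);print(st["eef_pos"],(T*R.inv()).as_rotvec().round(4),st["joint_positions"])
```

```text
[497.58435034   7.54430696  35.76703948] [ 0.0032  0.0129 -0.0002] [-2.23681913e-01  2.96119518e-01  1.94125723e+00 -2.84172499e-04
  8.90918767e-01  1.54513976e+00]
```

Emit:
drive_tool --deltas '[{"jaw": 1,"travel": [-6,1,0],"delta_rot": [0.003,0.013,0]},{"jaw": 1,"travel": [-6,1,0],"delta_rot": [0.003,0.013,0]},{"jaw": 1,"travel": [-6,1,0],"delta_rot": [0.003,0.013,0]}]'

```text
t: 8.85
eef_pos: [492.5, 8.4, 37.0]
tool_rot: [3.141, -0.002, -0.198]
ft_force: [0.8, 1.3, 0.1]
gripper_width: 88.4
finger_force: 0.0
```

Emit:
drive_tool --deltas '[{"jaw": 1,"travel": [0,0,-12],"delta_rot": [0,0,0]},{"jaw": 1,"travel": [0,0,-24],"delta_rot": [0,0,0]},{"jaw": 1,"travel": [0,0,-27],"delta_rot": [0,0,0]},{"jaw": 1,"travel": [0,0,-27],"delta_rot": [0,0,0]}]'

```text
t: 9.18
eef_pos: [491.7, 8.5, 8.8]
tool_rot: [3.141, 0.001, -0.198]
ft_force: [0.1, 0.1, -0.5]
gripper_width: 88.2
finger_force: 0.0
```

Emit:
drive_tool --deltas '[{"jaw": 1,"travel": [0,0,-2.5],"delta_rot": [0,0,0]},{"jaw": 0.3,"travel": [0,0,-2.5],"delta_rot": [0,0,0]},{"jaw": 0.3,"travel": [0,0,-2.5],"delta_rot": [0,0,0]},{"jaw": 0.3,"travel": [0,0,-2.5],"delta_rot": [0,0,0]},{"jaw": 0.3,"travel": [0,0,-2.5],"delta_rot": [0,0,0]}]' --grip_force 20

```text
t: 9.6
eef_pos: [492.4, 8.4, 6.9]
tool_rot: [3.141, -0.001, -0.198]
ft_force: [0.6, 0.1, -0.2]
gripper_width: 63.7
finger_force: 0.5
```

Emit:
drive_tool --deltas '[{"jaw": 0.3,"travel": [0,0,0],"delta_rot": [0,0,0]},{"jaw": 0.3,"travel": [0,0,0],"delta_rot": [0,0,0]}]'

```text
t: 9.77
eef_pos: [492.4, 8.3, 6.9]
tool_rot: [3.141, -0.001, -0.198]
ft_force: [-1.3, -0.7, 2.4]
gripper_width: 62.0
finger_force: 20.0
```

Emit:
drive_tool --deltas '[{"jaw": 0.3,"travel": [0,0,30],"delta_rot": [0,0,0]},{"jaw": 0.3,"travel": [0,0,70],"delta_rot": [0,0,0]},{"jaw": 0.3,"travel": [0,0,110],"delta_rot": [0,0,0]},{"jaw": 0.3,"travel": [-10,10,147],"delta_rot": [0,0,0]},{"jaw": 0.3,"travel": [-20,25,180],"delta_rot": [0,0,0]}]'

```text
t: 10.18
eef_pos: [472.4, 32.8, 189.0]
tool_rot: [3.141, -0.002, -0.2]
ft_force: [-0.7, 0.3, 0.9]
gripper_width: 61.7
finger_force: 20.0
```

Emit:
drive_tool --deltas '[{"jaw": 0.3,"travel": [-10,38,13],"delta_rot": [0,0,0]},{"jaw": 0.3,"travel": [-22,76,13],"delta_rot": [0,0,0]},{"jaw": 0.3,"travel": [-34,114,13],"delta_rot": [0,0,0]},{"jaw": 0.3,"travel": [-46,150,13],"delta_rot": [0,0,0]},{"jaw": 0.3,"travel": [-57,166,13],"delta_rot": [0,0,0]}]'

```text
t: 10.6
eef_pos: [413.8, 202.5, 199.8]
tool_rot: [-3.14, -0.0, -0.196]
ft_force: [0.5, 0.2, -0.2]
gripper_width: 61.7
finger_force: 20.0
```

Emit:
drive_tool --deltas '[{"jaw": 0.3,"travel": [0,0,0],"delta_rot": [0,0,0]},{"jaw": 0.3,"travel": [0,0,0],"delta_rot": [0,0,0]}]'

```text
t: 10.77
eef_pos: [414.5, 200.0, 199.4]
tool_rot: [3.141, -0.0, -0.195]
ft_force: [0.2, -0.1, -0.6]
gripper_width: 61.8
finger_force: 20.0
```

Run:
```python
from h import *
st=read_state();c=cam("wrist",st);im=read_camera("wrist")[:,:,::-1].copy()
print(st["t"],st["eef_pos"],st["tool_rot"],proj(c,(474.5,187.5,70)),proj(c,st["eef_pos"]+[0,0,15]))
cv2.imwrite("pics/w5.png",im)
```

```text
10.7667 [414.50453221 200.01706309 199.42655133] [ 3.14104893e+00 -2.51588941e-04 -1.95083882e-01] [255.9 123.6] [254.7 256. ]
```

View pics/w5.png

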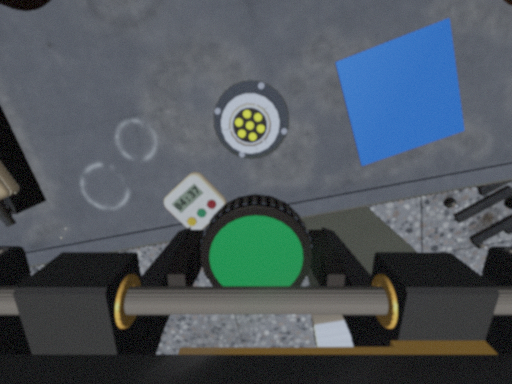

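The view shows the lamp's LED cluster at (250,124) and the held filter's green glass centred near (257,252). I measure both from this one picture.

```bash
cat > meas.py <<'E'
from h import *
import sys
def meas(im,st,dz=15.1,box=None):
    c=cam("wrist",st);h=cv2.cvtColor(im,cv2.COLOR_BGR2HSV)
    m=cv2.inRange(h,(50,120,40),(85,255,255));m[:190]=0
    k=max(cv2.findContours(m,0,1)[0],key=cv2.contourArea)[:,0]
    k=k[k[:,1]<282]; z=st["eef_pos"][2]+dz
    P=np.array([ray(c,p,z) for p in k])[:,:2]
    A=np.c_[2*P,np.ones(len(P))];s=np.linalg.lstsq(A,(P**2).sum(1),rcond=None)[0]
    print("glass",s[:2],"r",np.sqrt(s[2]+s[0]**2+s[1]**2),"rel TCP",s[:2]-st["eef_pos"][:2])
    m=cv2.inRange(h,(22,120,120),(38,255,255));m[180:]=0;m[:60]=0;m[:,:200]=0;m[:,310:]=0
    p=cv2.findNonZero(m)
    e=cv2.minEnclosingCircle(p);print("led",e,[ray(c,e[0],z) for z in(82,86)])
    m=cv2.inRange(h,(0,0,130),(180,45,255));m[180:]=0;m[:60]=0;m[:,:200]=0;m[:,310:]=0
    m=cv2.morphologyEx(m,cv2.MORPH_OPEN,np.ones((3,3)))
    k=max(cv2.findContours(m,0,1)[0],key=cv2.contourArea);k=cv2.convexHull(k)[:,0]
    P=np.array([ray(c,p,70) for p in k])[:,:2]
    A=np.c_[2*P,np.ones(len(P))];s=np.linalg.lstsq(A,(P**2).sum(1),rcond=None)[0]
    print("collar",s[:2],"r",np.sqrt(s[2]+s[0]**2+s[1]**2),"n",len(P))
E
python3 - <<'E'
from meas import *
meas(cv2.imread("pics/w5.png"),read_state())
E
```

```text
glass [413.52482191 198.93788596] r 25.72197453145345 rel TCP [-1.59347213 -0.28254753]
led ((249.5, 125.0), 15.66055965423584) [array([475.7, 192.6,  82. ]), array([475.9, 192.5,  86. ])]
collar [475.06294615 193.05386308] r 29.59411379531519 n 32
```

Emit:
drive_tool --deltas '[{"jaw": 0.3,"travel": [4,2,-25],"delta_rot": [0,0,0]},{"jaw": 0.3,"travel": [8,5,-50],"delta_rot": [0,0,0]},{"jaw": 0.3,"travel": [8,5,-65],"delta_rot": [0,0,0]},{"jaw": 0.3,"travel": [8,5,-65],"delta_rot": [0,0,0]},{"jaw": 0.3,"travel": [8,5,-65],"delta_rot": [0,0,0]}]'

```text
t: 11.23
eef_pos: [423.1, 203.1, 133.9]
tool_rot: [3.14, 0.002, -0.2]
ft_force: [-0.2, -0.8, -1.0]
gripper_width: 62.0
finger_force: 20.0
```

Emit:
drive_tool --deltas '[{"jaw": 0.3,"travel": [0,0,0],"delta_rot": [0,0,0]},{"jaw": 0.3,"travel": [0,0,0],"delta_rot": [0,0,0]},{"jaw": 0.3,"travel": [0,0,0],"delta_rot": [0,0,0]}]'

```text
t: 11.48
eef_pos: [424.2, 204.3, 135.8]
tool_rot: [-3.141, -0.003, -0.198]
ft_force: [0.0, 0.1, -0.6]
gripper_width: 61.7
finger_force: 20.0
```

Run:
```python
from meas import *
st=read_state();im=read_camera("wrist")[:,:,::-1].copy();print(st["eef_pos"],st["tool_rot"]);cv2.imwrite("pics/w6.png",im)
meas(im,st)
```

```text
[424.15549519 204.28538164 135.84713647] [-3.14085442e+00 -2.53733420e-03 -1.98417716e-01]
glass [422.55579377 203.98519224] r 25.697204569587488 rel TCP [-1.59970142 -0.30018939]
led ((255.80555725097656, 143.4166717529297), 20.292139053344727) [array([474.9, 193.6,  82. ]), array([475.4, 193.5,  86. ])]
collar [474.83975832 192.66713637] r 29.533006111702097 n 29
```

View pics/w6.png

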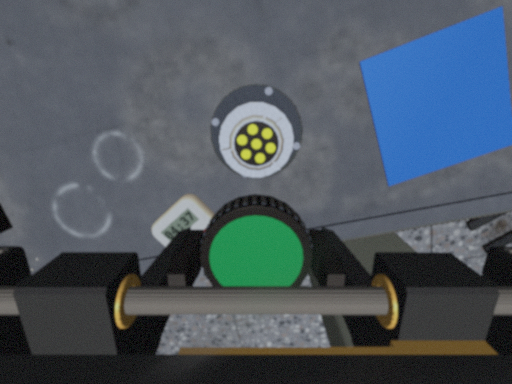

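The lamp sits at (255,143) and the glass at (257,252). The two measurements agree within about 1 mm: lamp minus glass is (53,-11). I move over it and descend.

Emit:
drive_tool --deltas '[{"jaw": 0.3,"travel": [25,-5,0],"delta_rot": [0,0,0]},{"jaw": 0.3,"travel": [53,-11,0],"delta_rot": [0,0,0]},{"jaw": 0.3,"travel": [53,-11,-15],"delta_rot": [0,0,0]},{"jaw": 0.3,"travel": [53,-11,-30],"delta_rot": [0,0,0]},{"jaw": 0.3,"travel": [53,-11,-38],"delta_rot": [0,0,0]}]'

```text
t: 11.95
eef_pos: [476.0, 193.2, 95.7]
tool_rot: [3.141, 0.0, -0.198]
ft_force: [-0.2, -0.6, -0.7]
gripper_width: 62.0
finger_force: 20.0
```

Emit:
drive_tool --deltas '[{"jaw": 0.3,"travel": [0,0,0],"delta_rot": [0,0,0]},{"jaw": 0.3,"travel": [0,0,-2],"delta_rot": [0,0,0]},{"jaw": 0.3,"travel": [0,0,-4],"delta_rot": [0,0,0]},{"jaw": 0.3,"travel": [0,0,-6],"delta_rot": [0,0,0]},{"jaw": 0.3,"travel": [0,0,-6],"delta_rot": [0,0,0]}]'

```text
t: 12.37
eef_pos: [476.2, 193.5, 90.8]
tool_rot: [-3.142, -0.001, -0.198]
ft_force: [0.1, -0.1, -0.8]
gripper_width: 61.7
finger_force: 20.0
```

Emit:
drive_tool --deltas '[{"jaw": 0.3,"travel": [0,0,-1],"delta_rot": [0,0,0]},{"jaw": 0.3,"travel": [0,0,-2],"delta_rot": [0,0,0]},{"jaw": 0.3,"travel": [0,0,-2],"delta_rot": [0,0,0]}]'

```text
t: 12.62
eef_pos: [476.1, 193.4, 88.5]
tool_rot: [3.141, -0.0, -0.198]
ft_force: [0.3, 0.2, -0.6]
gripper_width: 61.8
finger_force: 20.0
```

Emit:
drive_tool --deltas '[{"jaw": 0.3,"travel": [0,0,-1],"delta_rot": [0,0,0]},{"jaw": 0.3,"travel": [0,0,-2],"delta_rot": [0,0,0]},{"jaw": 0.3,"travel": [0,0,-2],"delta_rot": [0,0,0]}]'

```text
t: 12.87
eef_pos: [476.3, 193.4, 86.9]
tool_rot: [3.141, -0.0, -0.198]
ft_force: [-1.2, -0.4, 1.8]
gripper_width: 61.8
finger_force: 20.0
```

Emit:
drive_tool --deltas '[{"jaw": 0.3,"travel": [0,0,-1],"delta_rot": [0,0,0]},{"jaw": 0.3,"travel": [0,0,-1],"delta_rot": [0,0,0]}]'

```text
t: 13.03
eef_pos: [476.3, 193.4, 86.7]
tool_rot: [3.141, -0.0, -0.198]
ft_force: [-4.3, -1.3, 9.8]
gripper_width: 61.6
finger_force: 20.0
```

Emit:
drive_tool --deltas '[{"jaw": 0.3,"travel": [-0.5,0.1,0.4],"delta_rot": [0,0,0.12]},{"jaw": 0.3,"travel": [-0.6,0.3,0.4],"delta_rot": [0,0,0.24]},{"jaw": 0.3,"travel": [-0.7,0.5,0.4],"delta_rot": [0,0,0.36]},{"jaw": 0.3,"travel": [-0.7,0.5,0.4],"delta_rot": [0,0,0.36]}]'

```text
t: 13.37
eef_pos: [476.3, 194.0, 86.8]
tool_rot: [3.141, -0.002, 0.166]
ft_force: [0.4, -0.4, 5.4]
gripper_width: 61.7
finger_force: 20.0
```

Run:
```python
from h import *
st=read_state();print({k:np.round(st[k],3) for k in("eef_pos","tool_rot","ft_force","ft_torque")})
```

```text
{'eef_pos': array([476.338, 194.046,  86.778]), 'tool_rot': array([ 3.141e+00, -2.000e-03,  1.660e-01]), 'ft_force': array([ 0.413, -0.414,  5.423]), 'ft_torque': array([-0.006,  0.043,  0.053])}
```

Emit:
drive_tool --deltas '[{"jaw": 0.3,"travel": [-0.1,0.2,0],"delta_rot": [0,0,0.12]},{"jaw": 0.3,"travel": [-0.25,0.3,0],"delta_rot": [0,0,0.24]},{"jaw": 0.3,"travel": [-0.4,0.45,0],"delta_rot": [0,0,0.36]},{"jaw": 0.3,"travel": [-0.55,0.55,0],"delta_rot": [0,0,0.48]},{"jaw": 0.3,"travel": [-0.55,0.55,0],"delta_rot": [0,0,0.48]}]'

```text
t: 13.78
eef_pos: [475.8, 194.6, 86.8]
tool_rot: [3.14, -0.002, 0.644]
ft_force: [-0.4, 0.6, 6.2]
gripper_width: 61.8
finger_force: 20.0
```

Run:
```python
from h import *
st=read_state();print({k:np.round(st[k],3) for k in("eef_pos","tool_rot","ft_force","ft_torque")})
```

```text
{'eef_pos': array([475.838, 194.572,  86.784]), 'tool_rot': array([ 3.14e+00, -2.00e-03,  6.44e-01]), 'ft_force': array([-0.44 ,  0.572,  6.178]), 'ft_torque': array([ 0.033, -0.087,  0.056])}
```

Emit:
drive_tool --deltas '[{"jaw": 0.3,"travel": [-0.2,0.1,0],"delta_rot": [0,0,0.12]},{"jaw": 0.3,"travel": [-0.4,0.15,0],"delta_rot": [0,0,0.24]},{"jaw": 0.3,"travel": [-0.55,0.2,0],"delta_rot": [0,0,0.36]},{"jaw": 0.3,"travel": [-0.73,0.23,0],"delta_rot": [0,0,0.48]},{"jaw": 0.3,"travel": [-0.73,0.23,0],"delta_rot": [0,0,0.48]}]'

```text
t: 14.2
eef_pos: [475.0, 194.8, 86.6]
tool_rot: [3.14, -0.001, 1.123]
ft_force: [1.1, 1.0, 4.2]
gripper_width: 61.8
finger_force: 20.0
```

Run:
```python
from h import *
st=read_state();print({k:np.round(st[k],3) for k in("eef_pos","tool_rot","ft_force","ft_torque")})
```

```text
{'eef_pos': array([474.961, 194.83 ,  86.564]), 'tool_rot': array([ 3.140e+00, -1.000e-03,  1.123e+00]), 'ft_force': array([1.11 , 0.978, 4.217]), 'ft_torque': array([ 0.048, -0.174,  0.051])}
```

Emit:
drive_tool --deltas '[{"jaw": 0.3,"travel": [-0.2,0,0],"delta_rot": [0,0,0.12]},{"jaw": 0.3,"travel": [-0.4,0,0],"delta_rot": [0,0,0.24]},{"jaw": 0.3,"travel": [-0.6,-0.1,0],"delta_rot": [0,0,0.36]},{"jaw": 0.3,"travel": [-0.76,-0.13,0],"delta_rot": [0,0,0.48]},{"jaw": 0.3,"travel": [-0.76,-0.13,0],"delta_rot": [0,0,0.48]}]'

```text
t: 14.62
eef_pos: [475.3, 193.8, 86.3]
tool_rot: [3.137, 0.0, 1.6]
ft_force: [6.2, -3.0, -1.3]
gripper_width: 61.8
finger_force: 20.0
```

Run:
```python
from h import *
st=read_state();print({k:np.round(st[k],3) for k in("eef_pos","tool_rot","ft_force","ft_torque")})
```

```text
{'eef_pos': array([475.322, 193.834,  86.344]), 'tool_rot': array([3.137, 0.   , 1.6  ]), 'ft_force': array([ 6.208, -3.019, -1.294]), 'ft_torque': array([-0.537, -0.999, -0.392])}
```

Emit:
drive_tool --deltas '[{"jaw": 0.3,"travel": [0.5,-0.3,0],"delta_rot": [0,0,-0.06]},{"jaw": 0.3,"travel": [0.5,-0.3,-1],"delta_rot": [0,0,-0.06]},{"jaw": 0.3,"travel": [0.5,-0.3,-1.5],"delta_rot": [0,0,-0.06]},{"jaw": 0.3,"travel": [0.5,-0.3,-1.5],"delta_rot": [0,0,-0.06]}]'

```text
t: 14.95
eef_pos: [474.6, 194.2, 84.5]
tool_rot: [3.14, -0.0, 1.541]
ft_force: [4.0, 0.3, -0.7]
gripper_width: 62.0
finger_force: 20.0
```

Run:
```python
from h import *
st=read_state();print({k:np.round(st[k],3) for k in("eef_pos","tool_rot","ft_force","ft_torque")})
```

```text
{'eef_pos': array([474.617, 194.187,  84.521]), 'tool_rot': array([ 3.14 , -0.   ,  1.541]), 'ft_force': array([ 4.011,  0.282, -0.703]), 'ft_torque': array([-0.125, -0.729, -0.078])}
```

Emit:
drive_tool --deltas '[{"jaw": 0.3,"travel": [0.5,0,-1],"delta_rot": [0,0,0]},{"jaw": 0.3,"travel": [0.5,0,-2],"delta_rot": [0,0,0]},{"jaw": 0.3,"travel": [0.5,0,-3],"delta_rot": [0,0,0]},{"jaw": 0.3,"travel": [0.5,0,-3],"delta_rot": [0,0,0]}]'

```text
t: 15.28
eef_pos: [474.7, 194.3, 81.9]
tool_rot: [3.141, -0.0, 1.542]
ft_force: [1.5, -0.1, 5.2]
gripper_width: 61.9
finger_force: 20.0
```

Run:
```python
from h import *
st=read_state();print({k:np.round(st[k],3) for k in("eef_pos","tool_rot","ft_force","ft_torque","joint_positions")})
```

```text
{'eef_pos': array([474.695, 194.35 ,  81.917]), 'tool_rot': array([ 3.141, -0.   ,  1.542]), 'ft_force': array([ 1.535, -0.097,  5.239]), 'ft_torque': array([-0.105, -0.382, -0.061]), 'joint_positions': array([0.157, 0.248, 1.88 , 0.   , 1.012, 0.185])}
```

Emit:
drive_tool --deltas '[{"jaw": 0.3,"travel": [0.2,0,-0.3],"delta_rot": [0,0,-0.12]},{"jaw": 0.3,"travel": [0.4,0,-0.7],"delta_rot": [0,0,-0.24]},{"jaw": 0.3,"travel": [0.6,0.1,-1.05],"delta_rot": [0,0,-0.36]},{"jaw": 0.3,"travel": [0.77,0.1,-1.4],"delta_rot": [0,0,-0.48]},{"jaw": 0.3,"travel": [0.77,0.1,-1.4],"delta_rot": [0,0,-0.48]}]' --grip_force 25

```text
t: 15.7
eef_pos: [475.0, 194.6, 80.5]
tool_rot: [-3.142, -0.0, 1.056]
ft_force: [0.1, 0.4, 5.9]
gripper_width: 61.3
finger_force: 25.0
```

Run:
```python
from h import *
st=read_state();print({k:np.round(st[k],3) for k in("eef_pos","tool_rot","ft_force","ft_torque")})
```

```text
{'eef_pos': array([475.022, 194.583,  80.509]), 'tool_rot': array([-3.142, -0.   ,  1.056]), 'ft_force': array([0.073, 0.364, 5.919]), 'ft_torque': array([-0.024, -0.034, -0.121])}
```

Emit:
drive_tool --deltas '[{"jaw": 0.3,"travel": [0.2,-0.1,-0.3],"delta_rot": [0,0,-0.12]},{"jaw": 0.3,"travel": [0.4,-0.1,-0.7],"delta_rot": [0,0,-0.24]},{"jaw": 0.3,"travel": [0.6,-0.2,-1.05],"delta_rot": [0,0,-0.36]},{"jaw": 0.3,"travel": [0.73,-0.3,-1.4],"delta_rot": [0,0,-0.48]},{"jaw": 0.3,"travel": [0.73,-0.3,-1.4],"delta_rot": [0,0,-0.48]}]'

```text
t: 16.12
eef_pos: [475.6, 194.3, 79.1]
tool_rot: [-3.141, -0.0, 0.576]
ft_force: [-0.2, -0.9, 7.2]
gripper_width: 61.5
finger_force: 25.0
```

Emit:
drive_tool --deltas '[{"jaw": 0.3,"travel": [0.15,-0.1,-0.3],"delta_rot": [0,0,-0.12]},{"jaw": 0.3,"travel": [0.3,-0.3,-0.7],"delta_rot": [0,0,-0.24]},{"jaw": 0.3,"travel": [0.4,-0.45,-1.05],"delta_rot": [0,0,-0.36]},{"jaw": 0.3,"travel": [0.5,-0.6,-1.4],"delta_rot": [0,0,-0.48]},{"jaw": 0.3,"travel": [0.5,-0.6,-1.4],"delta_rot": [0,0,-0.48]}]'

```text
t: 16.53
eef_pos: [476.2, 193.8, 77.8]
tool_rot: [-3.141, 0.0, 0.096]
ft_force: [-1.1, -0.4, 7.9]
gripper_width: 61.7
finger_force: 25.0
```

Run:
```python
from h import *
st=read_state();print({k:np.round(st[k],3) for k in("eef_pos","tool_rot","ft_force","ft_torque")})
```

```text
{'eef_pos': array([476.151, 193.764,  77.755]), 'tool_rot': array([-3.141,  0.   ,  0.096]), 'ft_force': array([-1.06 , -0.354,  7.926]), 'ft_torque': array([ 0.074,  0.027, -0.106])}
```

Emit:
drive_tool --deltas '[{"jaw": 0.3,"travel": [0.05,-0.2,-0.3],"delta_rot": [0,0,-0.12]},{"jaw": 0.3,"travel": [0.1,-0.4,-0.65],"delta_rot": [0,0,-0.24]},{"jaw": 0.3,"travel": [0.15,-0.6,-1.0],"delta_rot": [0,0,-0.36]},{"jaw": 0.3,"travel": [0.2,-0.75,-1.35],"delta_rot": [0,0,-0.48]},{"jaw": 0.3,"travel": [0.2,-0.75,-1.35],"delta_rot": [0,0,-0.48]}]'

```text
t: 16.95
eef_pos: [476.4, 193.0, 76.4]
tool_rot: [3.142, 0.0, -0.384]
ft_force: [0.6, 0.5, 6.9]
gripper_width: 61.5
finger_force: 25.0
```

Emit:
drive_tool --deltas '[{"jaw": 0.3,"travel": [-0.05,-0.2,-0.3],"delta_rot": [0,0,-0.1]},{"jaw": 0.3,"travel": [-0.1,-0.3,-0.6],"delta_rot": [0,0,-0.2]},{"jaw": 0.3,"travel": [-0.15,-0.5,-0.9],"delta_rot": [0,0,-0.32]},{"jaw": 0.3,"travel": [-0.15,-0.5,-0.9],"delta_rot": [0,0,-0.32]}]'

```text
t: 17.28
eef_pos: [476.0, 192.7, 75.4]
tool_rot: [3.141, 0.001, -0.704]
ft_force: [-0.6, 1.8, 6.9]
gripper_width: 61.7
finger_force: 25.0
```

Run:
```python
from h import *
st=read_state();print({k:np.round(st[k],3) for k in("eef_pos","tool_rot","ft_force","ft_torque","joint_positions")})
```

```text
{'eef_pos': array([476.041, 192.699,  75.431]), 'tool_rot': array([ 3.141e+00,  1.000e-03, -7.040e-01]), 'ft_force': array([-0.597,  1.759,  6.931]), 'ft_torque': array([ 0.255,  0.069, -0.097]), 'joint_positions': array([1.530e-01, 2.610e-01, 1.880e+00, 1.000e-03, 1.001e+00, 2.428e+00])}
```

Emit:
drive_tool --deltas '[{"jaw": 0.3,"travel": [-0.05,-0.15,-0.3],"delta_rot": [0,0,-0.1]},{"jaw": 0.3,"travel": [-0.1,-0.3,-0.5],"delta_rot": [0,0,-0.2]},{"jaw": 0.3,"travel": [-0.1,-0.3,-0.5],"delta_rot": [0,0,-0.2]}]'

```text
t: 17.53
eef_pos: [475.9, 192.7, 75.0]
tool_rot: [-3.142, 0.001, -0.903]
ft_force: [-0.2, 1.7, 6.3]
gripper_width: 61.7
finger_force: 25.0
```

Run:
```python
from h import *
st=read_state();print({k:np.round(st[k],3) for k in("eef_pos","tool_rot","ft_force","ft_torque")})
```

```text
{'eef_pos': array([475.934, 192.671,  75.001]), 'tool_rot': array([-3.142e+00,  1.000e-03, -9.030e-01]), 'ft_force': array([-0.185,  1.706,  6.281]), 'ft_torque': array([ 0.552, -0.011, -0.143])}
```

Emit:
drive_tool --deltas '[{"jaw": 0.3,"travel": [0,0.1,-0.2],"delta_rot": [0,0,-0.1]},{"jaw": 0.3,"travel": [0,0.1,-0.4],"delta_rot": [0,0,-0.2]},{"jaw": 0.3,"travel": [0,0.1,-0.4],"delta_rot": [0,0,-0.2]}]'

```text
t: 17.78
eef_pos: [476.3, 192.8, 75.0]
tool_rot: [-3.141, 0.001, -1.103]
ft_force: [-0.8, 2.2, 8.7]
gripper_width: 61.3
finger_force: 25.0
```

Run:
```python
from h import *
st=read_state();print({k:np.round(st[k],3) for k in("eef_pos","tool_rot","ft_force","ft_torque")})
```

```text
{'eef_pos': array([476.293, 192.823,  74.966]), 'tool_rot': array([-3.141e+00,  1.000e-03, -1.103e+00]), 'ft_force': array([-0.789,  2.226,  8.703]), 'ft_torque': array([ 0.61 , -0.058, -0.079])}
```

Emit:
drive_tool --deltas '[{"jaw": 0.3,"travel": [0,0,0.8],"delta_rot": [0,0,0]},{"jaw": 1,"travel": [0,0,0.8],"delta_rot": [0,0,0]},{"jaw": 1,"travel": [0,0,0.8],"delta_rot": [0,0,0]},{"jaw": 1,"travel": [0,0,0.8],"delta_rot": [0,0,0]},{"jaw": 1,"travel": [0,0,0.8],"delta_rot": [0,0,0]}]'

```text
t: 18.2
eef_pos: [475.6, 191.8, 74.4]
tool_rot: [3.14, 0.0, -1.098]
ft_force: [-0.5, -0.4, -0.7]
gripper_width: 85.9
finger_force: 0.0
```

Run:
```python
from h import *
st=read_state();print({k:np.round(st[k],3) for k in("t","eef_pos","tool_rot","gripper_width","ft_force","ft_torque")})
im=read_camera("side")[:,:,::-1];cv2.imwrite("pics/s7.png",im)
```

```text
{'t': np.float64(18.2), 'eef_pos': array([475.612, 191.814,  74.352]), 'tool_rot': array([ 3.14 ,  0.   , -1.098]), 'gripper_width': np.float64(85.877), 'ft_force': array([-0.527, -0.364, -0.663]), 'ft_torque': array([ 0.063,  0.043, -0.018])}
```

Released. There is time for a confirming turn, so I rotate back open, regrip and turn clockwise until it binds.

Emit:
drive_tool --deltas '[{"jaw": 1,"travel": [0,0,1],"delta_rot": [0,0,0.12]},{"jaw": 1,"travel": [0,0,1],"delta_rot": [0,0,0.24]},{"jaw": 1,"travel": [0,0,1],"delta_rot": [0,0,0.36]},{"jaw": 1,"travel": [0,0.5,1],"delta_rot": [0,0,0.48]},{"jaw": 1,"travel": [0,1,1],"delta_rot": [0,0,0.6]}]'

```text
t: 18.67
eef_pos: [476.1, 192.8, 75.7]
tool_rot: [3.141, 0.0, -0.492]
ft_force: [0.3, 0.0, -0.8]
gripper_width: 88.2
finger_force: 0.0
```

Emit:
drive_tool --deltas '[{"jaw": 0.3,"travel": [0,0,0],"delta_rot": [0,0,0]},{"jaw": 0.3,"travel": [0,0,0],"delta_rot": [0,0,0]},{"jaw": 0.3,"travel": [0,0,0],"delta_rot": [0,0,0]},{"jaw": 0.3,"travel": [0,0,0],"delta_rot": [0,0,0]},{"jaw": 0.3,"travel": [0,0,0],"delta_rot": [0,0,0]}]' --grip_force 30

```text
t: 19.08
eef_pos: [476.2, 192.9, 75.8]
tool_rot: [3.141, -0.0, -0.499]
ft_force: [0.2, 0.1, -0.2]
gripper_width: 61.0
finger_force: 30.0
```

Emit:
drive_tool --deltas '[{"jaw": 0.3,"travel": [0,0,0],"delta_rot": [0,0,-0.08]},{"jaw": 0.3,"travel": [0,0,-0.2],"delta_rot": [0,0,-0.16]},{"jaw": 0.3,"travel": [0,0,-0.4],"delta_rot": [0,0,-0.24]},{"jaw": 0.3,"travel": [0,0,-0.4],"delta_rot": [0,0,-0.24]}]'

```text
t: 19.42
eef_pos: [476.2, 193.1, 75.8]
tool_rot: [3.141, -0.0, -0.741]
ft_force: [-2.1, -0.2, 3.6]
gripper_width: 61.4
finger_force: 30.0
```

Run:
```python
from h import *
st=read_state();print({k:np.round(st[k],3) for k in("t","eef_pos","tool_rot","ft_force","ft_torque")})
```

```text
{'t': np.float64(19.417), 'eef_pos': array([476.233, 193.118,  75.755]), 'tool_rot': array([ 3.141, -0.   , -0.741]), 'ft_force': array([-2.101, -0.224,  3.555]), 'ft_torque': array([ 0.041,  0.337, -0.47 ])}
```

Bound, no further descent. I release and retreat straight up.

Emit:
drive_tool --deltas '[{"jaw": 0.3,"travel": [0,0,0.4],"delta_rot": [0,0,0.02]},{"jaw": 1,"travel": [0,0,0.4],"delta_rot": [0,0,0.02]},{"jaw": 1,"travel": [0,0,0.4],"delta_rot": [0,0,0.02]},{"jaw": 1,"travel": [0,0,0.4],"delta_rot": [0,0,0.02]},{"jaw": 1,"travel": [0,0,0.4],"delta_rot": [0,0,0.02]}]'

```text
t: 19.83
eef_pos: [476.3, 193.0, 75.9]
tool_rot: [3.141, -0.0, -0.717]
ft_force: [-0.0, -0.6, 0.5]
gripper_width: 86.0
finger_force: 0.0
```

Emit:
drive_tool --deltas '[{"jaw": 1,"travel": [0,0,15],"delta_rot": [0,0,0]},{"jaw": 1,"travel": [0,0,40],"delta_rot": [0,0,0]},{"jaw": 1,"travel": [0,0,75],"delta_rot": [0,0,0]},{"jaw": 1,"travel": [-10,0,110],"delta_rot": [0,0,0]},{"jaw": 1,"travel": [-40,0,125],"delta_rot": [0,0,0]}]'

```text
t: 20.25
eef_pos: [440.8, 193.0, 206.0]
tool_rot: [-3.135, -0.006, -0.719]
ft_force: [0.2, 0.7, 1.4]
gripper_width: 88.0
finger_force: 0.0
```

Emit:
drive_tool --deltas '[{"jaw": 1,"travel": [-40,0,0],"delta_rot": [0,0,0]},{"jaw": 1,"travel": [-70,0,0],"delta_rot": [0,0,0]},{"jaw": 1,"travel": [-70,0,0],"delta_rot": [0,0,0]},{"jaw": 1,"travel": [-70,0,0],"delta_rot": [0,0,0]}]'

```text
t: 20.58
eef_pos: [365.6, 193.2, 201.2]
tool_rot: [-3.141, -0.001, -0.717]
ft_force: [1.0, 0.9, 0.3]
gripper_width: 88.4
finger_force: 0.0
```

Run:
```python
from h import *
im=read_camera("side")[:,:,::-1];s=cam("side");st=read_state();w=read_camera("wrist")[:,:,::-1]
print(st["t"],[proj(s,(475,193,z)) for z in(70,90)])
h=cv2.cvtColor(im,cv2.COLOR_BGR2HSV);m=cv2.inRange(h,(50,100,40),(85,255,255));m[:220]=0
k=max(cv2.findContours(m,0,1)[0],key=cv2.contourArea);e=cv2.fitEllipse(k);print(e,ray(s,e[0],90))
h=cv2.cvtColor(w,cv2.COLOR_BGR2HSV);m=cv2.inRange(h,(50,120,40),(85,255,255));k=max(cv2.findContours(m,0,1)[0],key=cv2.contourArea);ew=cv2.fitEllipse(k);c=cam("wrist",st);print(ew,ray(c,ew[0],90),"tri",tri(s,e[0],c,ew[0]))
cv2.imwrite("pics/s8.png",cv2.resize(im[220:300,170:260],None,fx=6,fy=6,interpolation=2))
```

```text
20.6333 [array([215.1, 257. ]), array([214.5, 250.6])]
((213.74697875976562, 250.95262145996094), (16.32103157043457, 23.094398498535156), 82.42547607421875) [475.7 194.7  90. ]
((175.58847045898438, 100.32716369628906), (55.390201568603516, 61.13640213012695), 148.69447326660156) [476.2 192.5  90. ] tri [476.9 193.   87.8]
```

View pics/s8.png

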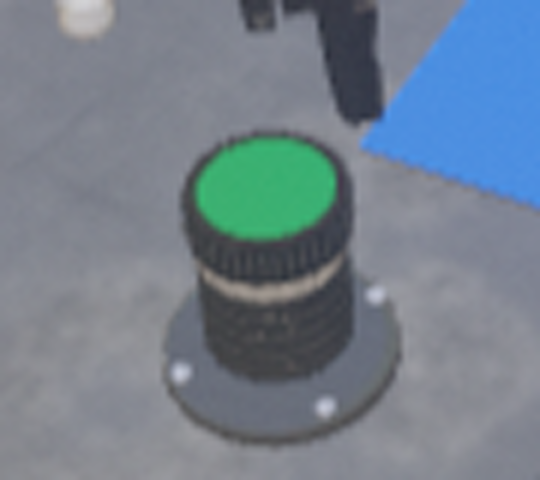

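The view shows the filter level on the collar at (265,205 in the crop). The glass height is about 88–90 mm, which fits fully home. The gripper is clear.

```bash
python3 -c "
from rig import *
print(close_job())"
```

```text
the job is handed in; nothing more can be done
None
```

The green filter is screwed home on the lamp head and released, as far as my checks show: it stopped descending on the last clockwise turns, and looks level and seated in the side view. I handed the job in at about 20.6 s; no verdict came back.

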